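# Draw the bottom slat from under the panel stack and load it in the drilling jig

### The arm

A 6-joint arm with a two-finger parallel gripper is mounted at the origin on the work surface. World frame = base frame: x ahead of the robot, y to its left, z up, the work surface at z = 0. Lengths are in m, angles in rad, forces in N, time in s.
With the tool pointing down it reaches from about 0.275 to 0.725 m from the base axis. Payload 15.9 kg.
Tool frame: the origin (TCP) lies at the very end of the fingers, on their centre line; the grasp point (between the pads) lies 19 mm behind it; z points along the fingers, y is the line along which they close (so a half turn about z gives the same grasp; the last joint's range is limited). The gripper opens to 85 mm and grips with 20 to 120 N. Pads are 22 mm wide; open, the fingers measure 114 mm over their backs; the gripper's body (76 mm by 85 mm) begins 54 mm behind the grasp point. The pads swing forward as they close: fully open they stand 13 mm farther back than shut.
Start: joints at [-1.15, 0.213, -0.034, 1.323, 0, 1.571], TCP at [0.204, -0.456, 0.231] pointing down, gripper open.
Joint ranges: [-2.98, 2.98], [-0.74, 1.72], [-1.14, 1.35], [-2.1, 2.04], [-1.57, 1.44], [-3.14, 3.14]. Speed limits (rad/s): [1.89, 1.89, 2.39, 2.57, 3.14, 3.14].

### API

Orientations are given as [roll, pitch, yaw] about the fixed x, y, z axes, in that order (R = Rz(yaw) Ry(pitch) Rx(roll)).
In Python, from rig import ctrl gives the robot as it stands. Calls block until the motion is done:
- ctrl.move_ptp(position, orientation): joint-space move of the TCP to a pose.
- ctrl.servo_line(position, orientation=None, velocity=0.15, threshold=None): straight line of the TCP; orientation=None keeps the orientation; velocity is the mean speed in m/s. With threshold (N) it stops when the force on the tool has changed by that much, and returns True; else False.
- ctrl.move_joints(angles): joint-space move.
- ctrl.command_gripper(opening, grip_force=None): opening from 0.0 (shut) to 1.0 (fully open); grip_force is the grip in N (None keeps the last); returns when the fingers have stopped.
- ctrl.wait(seconds).
- ctrl.inverse_kinematics(position, orientation): joint angles nearest the present ones, or None.
- ctrl.grab_frame(name): name is "scene" or "top"; returns (picture, depth): 384x512x3 uint8, blue, green, red; 384x512 float32, m along the optical axis (not along the pixel's ray), 0 where there is no reading.
- ctrl.camera_info(name): a dict with "fx", "fy", "cx", "cy" (pixels), "view" (4x4, takes a point from world to camera coordinates). Camera axes: x right, y down, z forward; pixel columns grow to the right and rows downward; lengths in m; the calibration is good to about 2 mm. A picture is of the moment at which its call begins. camera_info takes no time and is no camera call.
A pose or a line that the arm cannot do raises ctrl.PlanningError and nothing moves.
- ctrl.finish_job(): hands the job in; it is judged then, once.
Trained networks look in the newest picture that a camera, given by its name, has taken for a name from the list of things; names that differ only in an ending like _2 or _b are one class to them, and where a whole thing is asked for, a point or a joint stands for the part that bears it (a point fixed in the world has none). Each returns a list of dicts, best first, with "confidence" (0 to 1); they miss things now and then, are a little off and sometimes report something else, mostly with a low value. They report only what shows in the picture. A call takes as long as a camera call. They do not tell look-alikes from the thing itself.
- ctrl.spot_in(camera, name): "xy" ([column, row] in pixels, amid what is visible of it).
Readings, each from a call of its own:
- ctrl.read_time_s(): time.
- ctrl.read_joints(): joint angles.
- ctrl.read_dq(): joint speeds.
- ctrl.read_tau(): joint torques, N m.
- ctrl.read_eef_pos(): TCP position.
- ctrl.read_eef_rot(): TCP orientation.
- ctrl.read_force(): force on the tool from outside, world axes, zero at the start.
- ctrl.read_moment(): the same for the moment, N m.
- ctrl.read_finger_gap(): opening from 0.0 (shut) to 1.0 (fully open).
- ctrl.read_finger_force(): force on a finger pad.
Only numpy, scipy, OpenCV 4.12 (cv2) and the standard library are available. Lean on these libraries where they do the work, as an engineer would, in place of code of your own. Each camera call takes 0.05 s, during which the arm holds its last target. There are 200 camera calls.

### The job

Draw the wooden slat out from under the stack of panel samples, letting the two cleats hold the stack back so that it settles on the bench still neatly stacked. Lay the slat flat on the bench clear of the stack and let go, then take it again by its middle, lift it, and lay it flat in the drilling jig between the guides, its end butted right against the jig's steel end stop; let go. Leave the other things on the bench where they are.

Things in the scene. Friction and masses are not known exactly. Their poses are not given: they have to be found in the camera images.
- slat_mid (a point): Pale wooden slat, 200 long (x), 48 wide (y), 14 mm thick, 0.11 kg; this point is its centre, half-way up. At the start it lies flat on the bench between the cleats: its -x end sticks out 60 to 75 mm in front of them, its +x half lies under the stack. Both ends are alike.
- cleats: Two dark wooden blocks screwed to the bench, each 25 (x) x 28 (y) x 40 mm tall, 70 mm apart, the slat lying between them along their x within 0.04 rad. Origin on the bench midway between them, in the plane of the faces towards the stack (blocks span x = -25 to 0 mm). The stack stands 3 to 20 mm off these faces on the +x side; the slat is drawn out along -x.
- panel1: Lowest panel of the stack, plywood, 100 (x) x 110 (y) x 18 mm, 0.16 kg, resting on the slat. Origin at the centre of its underside.
- panel2: Second panel, white laminate, 94 x 104 x 16 mm, 0.17 kg, on panel1. Origin at the centre of its underside.
- panel3: Third panel, brown wood, 84 x 98 x 18 mm, 0.15 kg, on panel2. Origin at the centre of its underside.
- panel4: Top panel, white ceramic tile, 80 x 80 x 10 mm, 0.18 kg, on panel3. Origin at the centre of its underside. The whole stack on the slat is 76 mm tall.
- jig: Fixed drilling jig: plywood base 262 (x) x 110 (y) x 12 mm thick; origin at the centre of its underside, on the bench. Four aluminium guide blocks at x = -100 to -55 and 55 to 100 mm, top 30 mm above the bench, leave a channel 54 mm wide (y = -27 to 27 mm) along x; between them (x = -55 to 55 mm) the sides are open for fingers.
- jig_home (a point): Where the slat's centre is when home in the jig: 12 mm along the jig's x from its origin, 19 mm above the bench. The steel end stop, 90 mm wide, top 42 mm above the bench, closes the jig's +x end, its face 100 mm along x from this point; the -x end is open. The slat may lie either end first.
- tape_roll: Bystander, leave alone: cream tape roll, ring 96 mm across.
- suction_lifter: Bystander, leave alone: black glass suction lifter, 84 mm across, 80 mm tall.
- hammer: Bystander, leave alone: hammer.
- screwdriver: Bystander, leave alone: screwdriver.
- screw_jar: Bystander, leave alone: screw jar, 66 mm across, 90 mm tall.
- frame_corner: Bystander, leave alone: L-shaped aluminium window-frame corner, 140 x 130 mm, 22 mm tall.
- setting_block: Bystander, leave alone: black rubber block 90 x 45 x 20 mm.
Things that resemble listed ones, but are neither listed nor needed, are in the scene too. Leave any purple look-alike of the panel2 alone.

How it is judged:
By the outcome, as a careful person would: the job done as asked, in the order asked, and still so for the second after the job is handed in, with the robot touching nothing.
It also fails if it takes over 53 s, if anything falls off the work surface, if the arm or the gripper's body presses on something with over 40 N, if the wrist force passes 120 N, or if a joint passes its speed limit or range.

## Working session

There is one attempt and no reset: what is moved stays moved. The work goes in short steps, each a Python script; the robot and the scene stay as the last script left them, time stands still between calls to the robot, and variables do not carry over. Pictures are saved under pics/ and viewed, at most 10 in all, crops included, and the job is handed in when it is done.

```bash
mkdir -p pics
cat > h.py <<'E'
import numpy as np, cv2
from rig import ctrl
def grab(n):
    im,d=ctrl.grab_frame(n); return im,d,ctrl.camera_info(n)
def cloud(d,c):
    v,u=np.indices(d.shape); P=np.stack([(u-c["cx"])/c["fx"]*d,(v-c["cy"])/c["fy"]*d,d],-1)
    V=np.array(c["view"]); return (P-V[:3,3])@V[:3,:3]
E
python3 - <<'E'
from h import *
for n in("scene","top"):
    im,d,c=grab(n); np.savez(f"{n}.npz",im=im,d=d); P=cloud(d,c)
    cv2.imwrite(f"pics/{n}1.png",im)
    print(n,"cam",-np.array(c["view"])[:3,:3].T@np.array(c["view"])[:3,3])
    for k in["slat_mid","cleats","panel1","panel2","panel3","panel4","jig","tape_roll","suction_lifter","hammer","screwdriver","screw_jar","frame_corner","setting_block"]:
        print(k,[(np.round(r["xy"]).astype(int).tolist(),round(r["confidence"],2),P[min(383,int(r["xy"][1])),min(511,int(r["xy"][0]))].round(3).tolist()) for r in ctrl.spot_in(n,k)[:3]])
a,b=[cv2.imread(f"pics/{n}1.png") for n in("scene","top")]
E
```

```text
scene cam [ 1.38977755 -0.10391817  0.63752349]
slat_mid [([314, 191], 0.63, [0.51, 0.195, 0.013])]
cleats [([327, 196], 0.54, [0.572, 0.215, 0.032])]
panel1 [([354, 179], 0.94, [1.39, -0.104, 0.638]), ([349, 198], 0.74, [0.583, 0.282, 0.026]), ([348, 192], 0.73, [0.58, 0.276, 0.05])]
panel2 [([354, 179], 0.94, [1.39, -0.104, 0.638]), ([349, 198], 0.74, [0.583, 0.282, 0.026]), ([348, 192], 0.73, [0.58, 0.276, 0.05])]
panel3 [([354, 179], 0.94, [1.39, -0.104, 0.638]), ([349, 198], 0.74, [0.583, 0.282, 0.026]), ([348, 192], 0.73, [0.58, 0.276, 0.05])]
panel4 [([354, 179], 0.94, [1.39, -0.104, 0.638]), ([349, 198], 0.74, [0.583, 0.282, 0.026]), ([348, 192], 0.73, [0.58, 0.276, 0.05])]
jig [([164, 204], 0.72, [0.516, -0.255, 0.014])]
tape_roll [([251, 229], 0.87, [0.649, -0.018, -0.001]), ([353, 187], 0.55, [0.581, 0.289, 0.063])]
suction_lifter [([199, 237], 0.92, [0.723, -0.151, 0.052]), ([78, 227], 0.48, [0.576, -0.485, 0.003])]
hammer [([374, 170], 0.78, [0.415, 0.429, 0.013]), ([199, 237], 0.6, [0.723, -0.153, 0.052]), ([163, 207], 0.43, [0.534, -0.259, 0.013])]
screwdriver [([77, 2
[... 808 characters left out ...]
 ([157, 178], 0.77, [0.587, 0.321, 0.066]), ([408, 184], 0.74, [0.58, -0.454, 0.025])]
panel4 [([228, 247], 0.95, [0.378, 0.107, 0.016]), ([157, 178], 0.77, [0.587, 0.321, 0.066]), ([408, 184], 0.74, [0.58, -0.454, 0.025])]
jig [([342, 211], 0.93, [0.494, -0.25, 0.016])]
tape_roll [([262, 139], 0.63, [0.718, 0.003, 0.027])]
suction_lifter [([309, 141], 0.72, [0.7, -0.139, 0.083])]
hammer [([129, 247], 0.95, [0.376, 0.42, 0.022])]
screwdriver [([195, 141], 0.88, [0.708, 0.218, 0.025]), ([180, 199], 0.29, [0.524, 0.256, 0.051])]
screw_jar [([225, 125], 0.91, [0.748, 0.114, 0.092])]
frame_corner [([410, 184], 0.83, [0.577, -0.459, 0.02])]
setting_block [([175, 250], 0.63, [0.365, 0.273, 0.02])]
```

View pics/scene1.png

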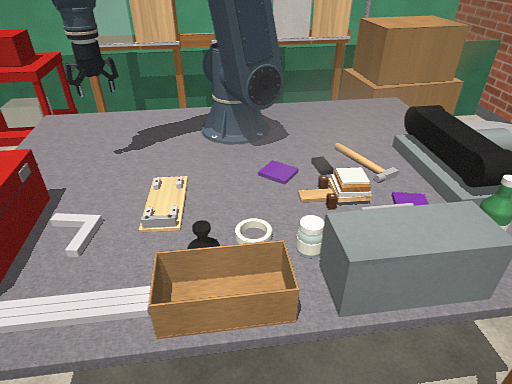

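View pics/top1.png

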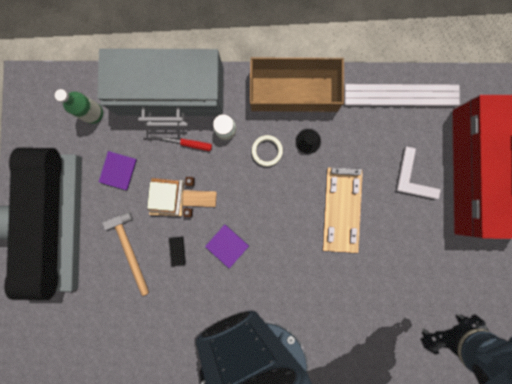

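The top view shows the stack at (165,197), its slat pointing right to (216,199), and the cleats at (189,183)/(186,212). The jig is at (344,210) with its stop at the top, (345,170). The two purple squares at (118,170) and (228,247) are look-alike panels to leave alone. The slat is the only wooden strip between the cleats. I'll measure it and confirm with crops.

Run:
```python
from h import *
z=np.load("top.npz"); im,d=z["im"],z["d"]; c=ctrl.camera_info("top"); P=cloud(d,c)
def rect(m,t):
    r=cv2.minAreaRect(P[m][:,:2].astype(np.float32)*1000); print(t,m.sum(),np.round(r[0],1),np.round(r[1],1),round(r[2],2),"z",np.median(P[m][:,2]).round(4))
v,u=np.indices(d.shape); H=P[...,2]
hsv=cv2.cvtColor(im,cv2.COLOR_BGR2HSV)
print("bench z",np.median(H[215:235,290:315]))
print("H row198 u145-222",(H[198,145:222:3]*1000).round().astype(int))
print("H col189 v172-222",(H[172:222:2,189]*1000).round().astype(int))
box=lambda a,b,e,f:(u>=a)&(u<b)&(v>=e)&(v<f)
sl=box(194,222,180,216)&(H>.007)&(H<.024); rect(sl,"slat protr")
ys=P[sl]; A=[(ys[(abs(ys[:,1]-y)<.004),0]) for y in(.165,.175,.185,.195,.205)]
print([(a.min().round(4),a.max().round(4)) for a in A if len(a)], ys[:,1].min())
rect(box(180,200,170,222)&(H>.03)&(H<.05),"cleats")
rect(box(140,182,170,222)&(H>.068),"top panel"); rect(box(140,182,170,222)&(H>.02),"stack")
J=box(318,368,158,262)
rect(J&(H>.006),"jig"); rect(J&(H>.035),"stop"); rect(J&(H>.022)&(H<.036)&(v>175),"guides")
for k in((145,225,165,230),(315,372,155,260)):
    pass
a=cv2.resize(im[160:230,140:225],None,fx=6,fy=6,interpolation=2); b=cv2.resize(im[158:262,318:368],None,fx=4,fy=4,interpolation=2)
o=np.zeros((420,720,3),np.uint8); o[:a.shape[0],:510]=a; o[:416,515:715]=b; cv2.imwrite("pics/c1.png",o)
```

```text
bench z 0.0005586216776177822
H row198 u145-222 [ 2 78 80 72 77 80 82 80 76 74 68 48 33 14 14 16 16 19 18 16 22 13 13 17
  3 -1]
H col189 v172-222 [ 2  1 42 37 46 43 39  1  5 13 14 15 12 13 18 16 16  6 38 41 39 38 42 -2
  5]
slat protr 345 [530.2 175.3] [111.2  85.8] 0.77 z 0.0146
[(np.float64(0.4749), np.float64(0.5508)), (np.float64(0.5063), np.float64(0.5506)), (np.float64(0.5063), np.float64(0.5508)), (np.float64(0.5062), np.float64(0.5507)), (np.float64(0.5062), np.float64(0.5536))] 0.13162297187374367
cleats 212 [534.1 238.3] [ 36.1 125.2] 87.77 z 0.0403
top panel 782 [526.9 165.7] [359.7  97.1] 85.33 z 0.0767
stack 1191 [520.9 168.3] [363.9 110.6] 85.5 z 0.0747
jig 2971 [ 494.8 -170.5] [316.9 321.8] 88.31 z 0.0134
stop 191 [ 545.4 -183.1] [290.4 217.7] 71.28 z 0.0428
guides 323 [ 496.6 -251.1] [ 87.1 198.9] 86.86 z 0.0305
```

View pics/c1.png

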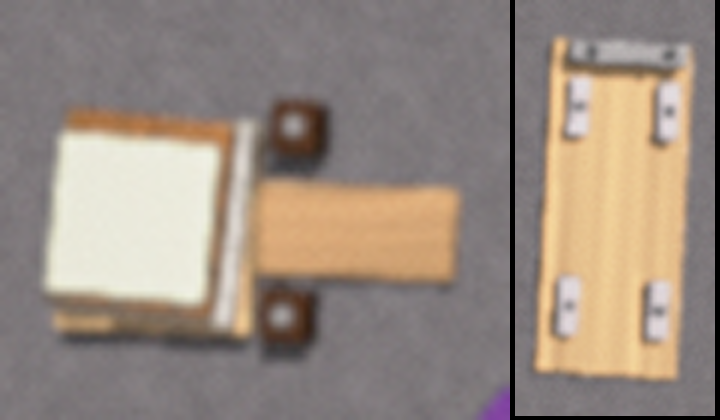

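Confirmed. The crop shows the slat between the two cleats at (300,127) and (289,318), running right to its end at (458,235), with a 4-panel stack behind it. On the right is the jig, with the steel stop at its top. Next I'll do a subpixel fit by colour at known heights, ignoring the depth outliers.

```bash
cat >> h.py <<'E'
def px2w(uv,z,c):
    uv=np.atleast_2d(uv).astype(float); V=np.array(c["view"]); R,t=V[:3,:3],V[:3,3]
    ray=np.c_[(uv[:,0]-c["cx"])/c["fx"],(uv[:,1]-c["cy"])/c["fy"],np.ones(len(uv))]@R; o=-R.T@t
    return (o+ray*((z-o[2])/ray[:,2])[:,None])[:,:2]
def wood(im,a,b,e,f,z,c,S=8,smin=70):
    "min-area rectangle (mm) of the largest woody blob in the crop, at height z"
    g=cv2.resize(im[e:f,a:b],None,fx=S,fy=S,interpolation=cv2.INTER_CUBIC)
    h=cv2.cvtColor(g,cv2.COLOR_BGR2HSV); m=((h[...,1]>smin)&(h[...,0]<28)&(h[...,2]>90)).astype(np.uint8)
    k=max(cv2.findContours(m,0,2)[0],key=cv2.contourArea)[:,0]
    w=px2w(np.c_[(k[:,0]+.5)/S+a-.5,(k[:,1]+.5)/S+e-.5],z,c)
    return cv2.minAreaRect((w*1000).astype(np.float32)),w
E
python3 - <<'E'
from h import *
im=np.load("top.npz")["im"]; c=ctrl.camera_info("top")
r,w=wood(im,186,224,183,215,.014,c); print("slat",r, "ymin",w[:,1].min())
r,w=wood(im,316,370,155,264,.012,c); print("jig",r,cv2.boxPoints(r))
for z,p in((.04,(190.0,181.2)),(.04,(188.2,213.0)),(.042,(318+(630-515)/4,158+52/4)),(.030,(318+(578-515)/4,158+108/4)),(.03,(318+(667-515)/4,158+112/4)),(.03,(318+(568-515)/4,158+307/4)),(.03,(318+(657-515)/4,158+311/4)),(.076,(140+132/6,160+219/6))):
    print(z,p,px2w(p,z,c).round(4))
E
```

```text
slat ((528.036865234375, 195.873046875), (97.45264434814453, 52.621307373046875), 89.00898742675781) ymin 0.14691225153042778
jig ((494.8861083984375, -251.1538848876953), (113.21253967285156, 264.3370666503906), 86.83814239501953) [[ 359.79654 -300.384  ]
 [ 623.73126 -314.964  ]
 [ 629.9757  -201.92377]
 [ 366.04095 -187.34378]]
0.04 (190.0, 181.2) [[0.5795 0.2256]]
0.04 (188.2, 213.0) [[0.481  0.2295]]
0.042 (346.75, 171.0) [[ 0.6144 -0.2597]]
0.03 (333.75, 185.0) [[ 0.5715 -0.2215]]
0.03 (356.0, 186.0) [[ 0.5688 -0.2908]]
0.03 (331.25, 234.75) [[ 0.417  -0.2137]]
0.03 (353.5, 235.75) [[ 0.4145 -0.2825]]
0.076 (162.0, 196.5) [[0.5303 0.3024]]
```

```bash
cat >> h.py <<'E'
PI=np.pi
def ori(yaw): return [PI,0,yaw]
def st(t=""): print(t,"t",round(ctrl.read_time_s(),2),"p",np.round(ctrl.read_eef_pos(),4),"F",np.round(ctrl.read_force(),1),"gap",round(ctrl.read_finger_gap(),3),"ff",round(float(np.max(ctrl.read_finger_force())),1))
E
python3 - <<'E'
from h import *
st()
for nm,p,ys in(("grip",[.5275,.17,-.001],(PI/2-.025,-PI/2-.025)),("mid",[.526,.075,-.001],(PI/2-.025,-PI/2-.025)),("jig",[.5065,-.252,.011],(-.053,PI-.053))):
    for y in ys:
        q=ctrl.inverse_kinematics(p,ori(y)); print(nm,round(y,2),None if q is None else np.round(q,2))
Y=PI/2-.025
if ctrl.inverse_kinematics([.5275,.17,-.001],ori(Y)) is None or abs(ctrl.inverse_kinematics([.5275,.17,-.001],ori(Y))[5])>2.9: Y-=PI
ctrl.command_gripper(.85,60)
ctrl.move_ptp([.5275,.17,.10],ori(Y)); st("above")
print(ctrl.servo_line([.5275,.17,-.001],velocity=.08,threshold=8)); st("down")
im,d,c=grab("scene"); cv2.imwrite("pics/c2.png",cv2.resize(im[120:240,260:400],None,fx=5,fy=5,interpolation=2))
E
```

```text
t 1.5 p [ 0.2042 -0.4564  0.2313] F [-0.3 -0.3  0.4] gap 1.001 ff 0.0
grip 1.55 [ 0.31  0.48 -0.28  0.82  0.    1.91]
grip -1.6 [ 0.31  0.48 -0.28  0.82  0.   -1.23]
mid 1.55 [ 0.14  0.44 -0.34  0.79  0.    1.74]
mid -1.6 [ 0.14  0.44 -0.34  0.79  0.   -1.4 ]
jig -0.05 [-0.46  0.48 -0.23  0.86  0.    2.73]
jig 3.09 [-0.46  0.48 -0.23  0.86  0.   -0.41]
above t 4.33 p [0.5278 0.1693 0.1002] F [ 0.1  0.4 -0.1] gap 0.847 ff 0.0
False
down t 5.75 p [ 5.279e-01  1.701e-01 -5.000e-04] F [0.5 0.1 0.6] gap 0.854 ff 0.0
```

View pics/c2.png

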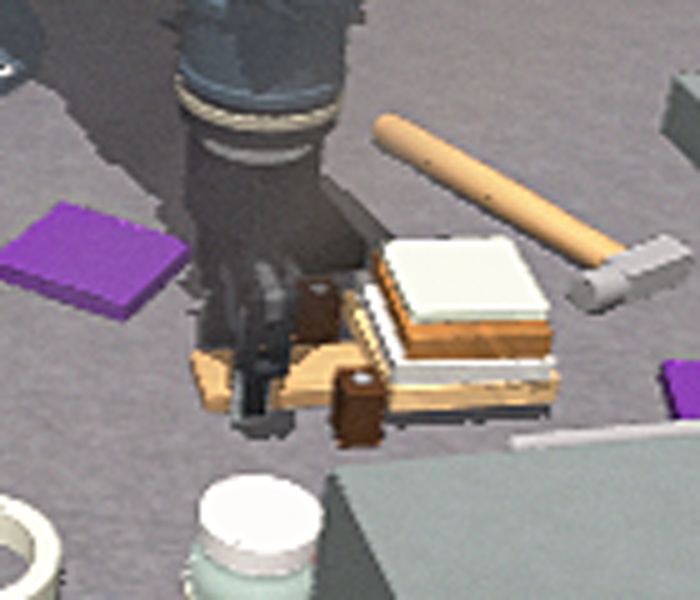

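The gripper straddles the slat's outer end, clear of the cleats (crop: fingers at (262,390), near cleat at (358,405)). Next: close and draw.

Run:
```python
from h import *
ctrl.command_gripper(0.0,70); st("closed")
p=np.array(ctrl.read_eef_pos()); d=np.array([-.03,-1,0])/np.hypot(1,.03)
for s in (.03,.08,.13):
    ctrl.servo_line(list(p+d*s),velocity=.035); st(f"pull{s}")
ctrl.servo_line(list(p+d*.18),velocity=.08); st("out")
im,dd,c=grab("scene"); a=cv2.resize(im[150:230,230:390],None,fx=4,fy=4,interpolation=2)
im,dd,c=grab("top"); b=cv2.resize(im[155:225,140:300],None,fx=4,fy=4,interpolation=2)
cv2.imwrite("pics/c3.png",np.vstack([a,b])[:600])
```

```text
closed t 6.17 p [ 5.277e-01  1.700e-01 -3.000e-04] F [-3.1 -0.8 11.2] gap 0.547 ff 72.3
pull0.03 t 7.18 p [ 5.269e-01  1.410e-01 -1.000e-04] F [ 0.2  7.9 -1.3] gap 0.542 ff 71.9
pull0.08 t 8.76 p [ 5.253e-01  8.990e-02 -3.000e-04] F [-0.1 -1.6  0.9] gap 0.547 ff 72.3
pull0.13 t 10.33 p [ 5.238e-01  4.000e-02 -3.000e-04] F [-0.5 -2.   2.2] gap 0.545 ff 72.4
out t 11.11 p [ 5.223e-01 -1.020e-02 -3.000e-04] F [ 0.1 -1.4  1.9] gap 0.541 ff 72.5
```

View pics/c3.png

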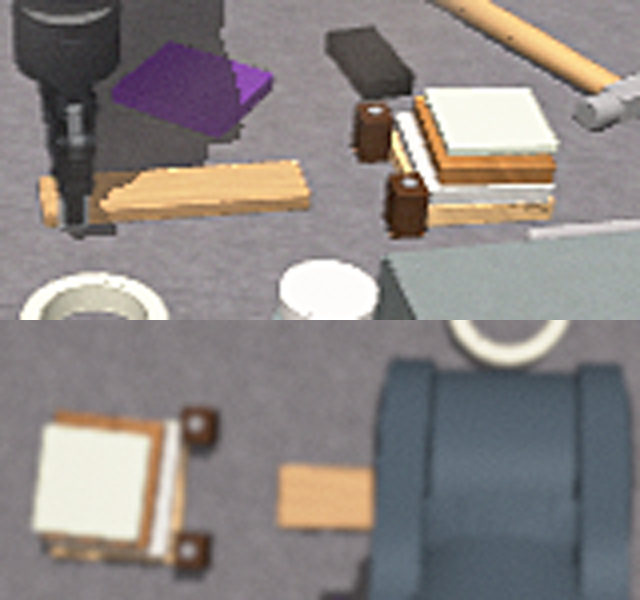

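The stack has settled level against the cleats, still neat, and the slat is out and flat on the bench. Next: let go, back off and measure the slat.

Run:
```python
from h import *
ctrl.command_gripper(.85); ctrl.wait(.3); st("open")
p=ctrl.read_eef_pos(); r=ctrl.read_eef_rot(); print(r)
ctrl.servo_line([p[0],p[1],.12],velocity=.15)
ctrl.move_ptp([.42,-.25,.2],list(r)); st("away")
im,d,c=grab("top"); cv2.imwrite("pics/t4.png",im); P=cloud(d,c)
R,w=wood(im,195,285,180,220,.014,c); print(R,cv2.boxPoints(R).round(1).tolist())
```

```text
open t 11.88 p [ 5.223e-01 -9.900e-03 -3.000e-04] F [-0.5 -0.7 -0.6] gap 0.852 ff 0.0
[-3.14152640e+00  5.03696374e-07  1.54580552e+00]
away t 13.89 p [ 0.4203 -0.2493  0.1994] F [0.9 0.  0.5] gap 0.85 ff 0.0
((524.31787109375, 69.31044006347656), (201.33090209960938, 51.30326843261719), 88.65432739257812) [[496.29998779296875, -30.700000762939453], [547.5999755859375, -31.899999618530273], [552.2999877929688, 169.3000030517578], [501.0, 170.60000610351562]]
```

View pics/t4.png

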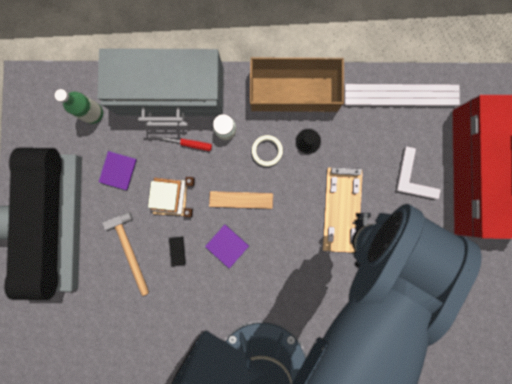

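The slat at (241,200) lies flat on the bench, clear of the stack at (167,197). Its centre is (0.524, 0.069). Next: grasp the middle, lift, and lower it into the jig 7 mm short of the stop.

Run:
```python
from h import *
Y=PI/2-.0235; J=-.053
ctrl.move_ptp([.5243,.0693,.09],ori(Y))
print(ctrl.servo_line([.5243,.0693,-.0005],velocity=.09,threshold=8))
ctrl.command_gripper(0.0,70); st("grip")
ctrl.servo_line([.5243,.0693,.15],velocity=.15); st("lift")
jx=np.array([np.cos(J),np.sin(J)]); h=np.array([.4945,-.2515])+jx*.012; q=h-jx*.007
ctrl.move_ptp([*q,.15],ori(J)); st("over")
ctrl.servo_line([*q,.045],velocity=.12); ctrl.wait(.2); st("near")
im,d,c=grab("scene"); cv2.imwrite("pics/c5.png",cv2.resize(im[150:250,110:230],None,fx=6,fy=6,interpolation=2))
```

```text
False
grip t 16.8 p [5.247e-01 6.940e-02 3.000e-04] F [-2.1 -0.6 11.6] gap 0.544 ff 71.9
lift t 17.95 p [0.5238 0.0693 0.1492] F [ 0.3 -0.6 -1.8] gap 0.539 ff 71.7
over t 19.18 p [ 0.4997 -0.251   0.1497] F [-0.2  0.2 -1.1] gap 0.541 ff 71.7
near t 20.4 p [ 0.4999 -0.2519  0.0456] F [ 0.4 -0.9 -1.1] gap 0.543 ff 71.7
```

View pics/c5.png

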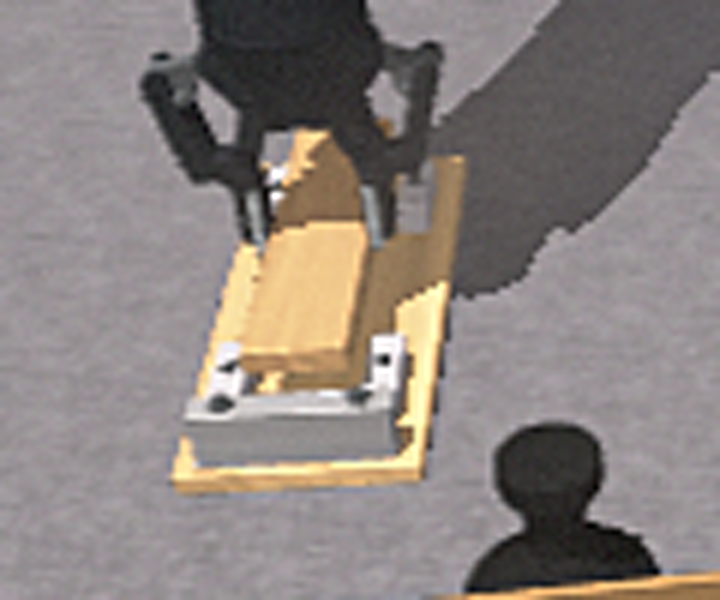

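The slat is aligned above the channel, its end at (295,355) just short of the stop at (290,400). Lower it, then butt it.

Run:
```python
from h import *
J=-.053; jx=np.array([np.cos(J),np.sin(J)]); h=np.array([.4945,-.2515])+jx*.012; q=h-jx*.007
hit=ctrl.servo_line([*q,.0115],velocity=.03,threshold=6); st(f"down {hit}")
z=ctrl.read_eef_pos()[2]
if z<.015:
    hit=ctrl.servo_line([*(h+jx*.006),z],velocity=.015,threshold=9); st(f"push {hit}")
im,d,c=grab("scene"); cv2.imwrite("pics/c6.png",cv2.resize(im[150:250,110:230],None,fx=6,fy=6,interpolation=2))
```

```text
down True t 21.47 p [ 0.4993 -0.2517  0.0124] F [-0.8  0.6  7.3] gap 0.536 ff 72.7
push True t 21.77 p [ 0.4995 -0.2517  0.0124] F [-0.4  0.7  6.6] gap 0.542 ff 72.5
```

View pics/c6.png

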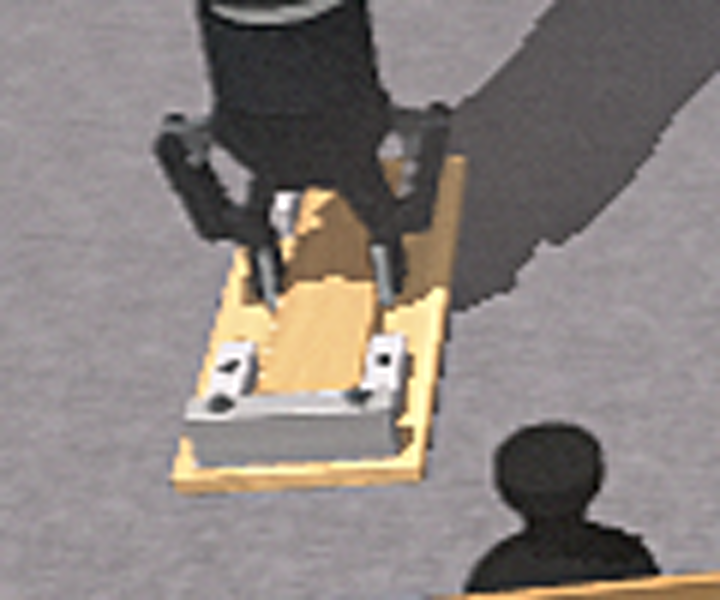

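The slat is down in the channel at z=12.4 mm. The push stopped early on a transient, so I'll push in small steps and watch Fx.

Run:
```python
from h import *
J=-.053; jx=np.array([np.cos(J),np.sin(J)])
p=np.array(ctrl.read_eef_pos()); 
for i in range(1,14):
    t=p[:2]+jx*.0015*i
    ctrl.servo_line([*t,.0127],velocity=.015,threshold=25); F=ctrl.read_force(); e=ctrl.read_eef_pos()
    print(i,np.round(F,1),np.round(e,4))
    if F[0]<-10: break
st("butt")
ctrl.command_gripper(.85); ctrl.wait(.2); st("open")
e=ctrl.read_eef_pos()
ctrl.servo_line([e[0],e[1],.12],velocity=.12)
ctrl.move_ptp([.30,-.45,.23],ori(J)); st("away")
im,d,c=grab("scene"); a=cv2.resize(im[160:240,120:220],None,fx=5,fy=5,interpolation=2)
im,d,c=grab("top"); cv2.imwrite("pics/t7.png",im); b=cv2.resize(im[158:262,318:368],None,fx=4,fy=4,interpolation=2)
o=np.zeros((420,720,3),np.uint8); o[:400,:500]=a; o[:416,510:710]=b; cv2.imwrite("pics/c7.png",o)
```

```text
1 [ 0.4  0.7 -1. ] [ 0.501  -0.2518  0.0126]
2 [-0.3  0.   0.1] [ 0.5026 -0.2519  0.0126]
3 [ 0.2 -0.4 -1.9] [ 0.5041 -0.252   0.0127]
4 [ 1.   0.5 -1. ] [ 0.5056 -0.252   0.0127]
5 [-0.4  0.5 -1.2] [ 0.5071 -0.2521  0.0127]
6 [-5.9  0.6  1.6] [ 0.5075 -0.252   0.0124]
7 [-17.3   0.8  11.4] [ 0.5075 -0.252   0.0124]
butt t 23.62 p [ 0.5075 -0.252   0.0124] F [-17.3   0.8  11.4] gap 0.534 ff 73.1
open t 24.2 p [ 0.51   -0.2522  0.0127] F [ 0.9 -0.5 -0.3] gap 0.847 ff 0.0
away t 26.43 p [ 0.3006 -0.4494  0.2294] F [-0.1  0.8 -0.1] gap 0.851 ff 0.0
```

View pics/c7.png

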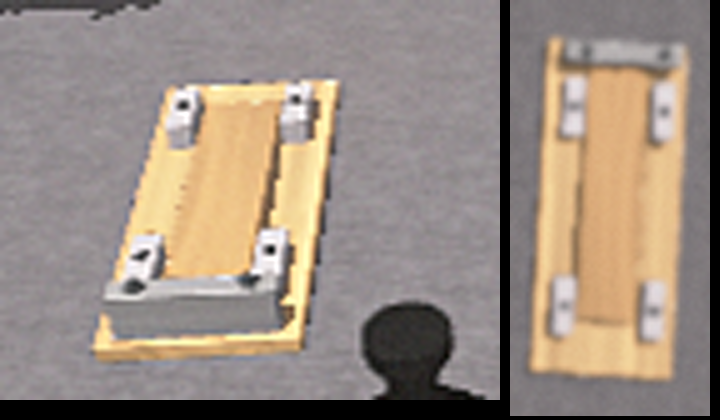

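The slat lies flat between the four guides. In the top crop its end meets the stop at (612,68), and the wrist met 17 N of contact there before release. The arm is clear, so I'll hand in.

```bash
python3 -c "
from h import *
print(ctrl.finish_job())"
```

```text
the job is handed in; nothing more can be done
None
```

I drew the slat out, laid it on the bench and let go, then regrasped it by its middle and laid it flat in the jig, butted against the end stop; the stack settled neatly against the cleats, and the job is handed in (about 26.5 s of the 53 s used).

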